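# Latch the shaving kit

## Task

The shaving kit's lid is down but its draw latch is undone. Hook the latch's wire loop over the keeper on the lid, then press the lever down flat against the case so that it snaps past centre and holds the lid shut by itself. Leave the other things on the ledge where they stand.

Things in the scene. Friction and masses are not known exactly. Their poses are not given: they have to be found in the camera images.
- case: Grey hard plastic shaving kit lying flat, 150 mm deep (its x), 230 wide (y), 78 high (base 52, lid 26); it does not shift. Origin: centre of the underside, z up. Its front wall, 75 mm from the origin, faces its own -x, with the draw latch in the middle; 'out' below is measured from that wall. Behind the latch a boss stands 10 mm out, 50 mm wide on the base, 24 on the lid.
- lid (a joint): Lid hinge along the back edge (75 mm behind the origin, 52 up). 0 = shut, grows as it opens. Unlatched, the lid rests about 0.03 rad (5 mm at the front) open on a springy rubber seal, which takes about 15 N at the front to press down. A good latching leaves it below 0.008.
- keeper_seat (a point): Where the centre of the loop's bar rests in the keeper, a steel hook open upward on the lid's front: 18 mm out, 70 up (75 with the lid on its seal). Axes as the case's. Keeper 20 mm wide (y). Floor 2.2 mm below this point; boss face 8 mm behind it (+x); lip's inner face 2.2 mm in front (-x), lip 3 mm thick, its top 4.5 mm above this point. The bar goes over the lip and down behind it.
- loop_bar (a point): Middle of the crossbar of the chrome wire loop: a U-shaped frame of 4.4 mm round wire, 38 mm wide overall (y); its two 37 mm side wires run from the bar's ends to a pivot on the lever, passing 5 mm clear of the keeper on either side. At the start the bar stands out and up from the latch, in free air; it can be pinched from above across its 38 mm width, and turns within the pinch.
- lever_pivot (a point): Centre of the lever's pivot, fixed on the case: 16 mm out, 44 mm up; the axis runs along the case's y. Axes as the case's.
- lever_tip (a point): Outer face of the lever's free end, about 37 mm from the pivot. The lever is a steel plate 26 mm wide (y), its outer face 5 mm outward of the pivot axis, with a flared thumb lip at the free end. It lies between the loop's side wires.
- latch_lever (a joint): Lever angle: 0 = flat on the case, free end down; 1.57 = free end straight out; grows to 2.5 when lifted. Stays where left (about 1 N at the tip moves it). The loop's pivot is on it, 11 mm from the lever's pivot. Loop hooked, lid on its seal: lever at about 1.4 to 1.5, having followed the loop. Pressing it to 0 takes 2 to 3 N near the tip; over the last 0.2 rad it pulls itself flat.
- latch_loop (a joint): Angle of the loop about its pivot on the lever, relative to the lever: 0 with lever flat and loop hooked, negative when swung outward from the lid. This plus the lever's angle is, within 0.15, the loop's lean from upright towards the case. It stays where left (light friction, 0.25 N at the bar), so it turns along with the lever unless held or hooked.
- mug: White ceramic mug, 80 mm across, 92 mm high, with a handle; bystander, origin at the centre of its foot.
- cup: Beige plastic cup, 72 mm across, 95 mm high; bystander, origin at the centre of its foot.
- cologne: Green glass cologne bottle, 34 x 56 mm, 123 mm high with its black cap; bystander, origin at the centre of its foot.
- balm: Blue jar, 60 mm across, 55 mm high, white lid; bystander, origin at the centre of its foot.
- tweezers: Chrome tweezers lying flat, 90 mm long (their x), 8 mm high; bystander, origin under the middle.
- razor: Steel safety razor lying flat, 96 mm long (its x), head 42 mm wide; bystander, origin under the middle.
- comb: Brown comb lying flat, 150 mm long (its x), 24 mm wide; bystander, origin under the middle.

How it is judged:
By the outcome, as a careful person would: the job done as asked, in the order asked, and still so for the second after the job is handed in, with the robot touching nothing.
It also fails if it takes over 45 s, if anything falls off the work surface, if the arm or the gripper's body presses on something with over 40 N, if the wrist force passes 120 N, or if a joint passes its speed limit or range.

## Robot

A 7-joint arm with a two-finger parallel gripper is mounted at the origin on the work surface. World frame = base frame: x ahead of the robot, y to its left, z up, the work surface at z = 0. Lengths are in m, angles in rad, forces in N, time in s.
With the tool pointing down it reaches from about 0.35 to 0.9 m from the base axis. Payload 19.9 kg.
Tool frame: the origin (TCP) lies midway between the tips of the shut fingers; the grasp point (between the pads) lies 19 mm behind it; z points along the fingers, y is the line along which they close (so a half turn about z gives the same grasp; the last joint's range is limited). The gripper opens to 94 mm and grips with 3 to 60 N. Pads are 16 mm wide; open, the fingers measure 119 mm over their backs; the gripper's body (75 mm by 177 mm) begins 78 mm behind the grasp point.
Start: joints at [-1.353, 0.417, -0.01, 1.614, 0.005, 1.111, -0.053], TCP at [0.16, 0.604, 0.205] pointing down, gripper open.
Joint ranges: [-2.81, 2.81], [-0.39, 2.02], [-1.27, 1.25], [0.06, 2.57], [-1.19, 4.33], [0.19, 2], [-2.82, 2.82]. Speed limits (rad/s): [1.89, 1.89, 2.39, 2.39, 3.01, 3.01, 3.01].

## Interface

Orientations are given as [roll, pitch, yaw] about the fixed x, y, z axes, in that order (R = Rz(yaw) Ry(pitch) Rx(roll)).
In Python, from rig import env, viewer, ticket gives the robot as it stands.
- The arm moves only by the tool jog_arm, never from a script. Its argument "commands" is a list of rows, each a list of 7 numbers: the shift along the tool's x, y, z in mm, then the turn, a rotation vector about the tool's x, y, z in rad, then the opening in per cent of the stroke, from 0 (shut) to 100 (fully open). A call has 1 to 20 rows; each row shifts and turns the commanded pose from where the row before left it, along the tool's axes as they then stand; what a row does not reach is not made up. A row lasts 1/10 s, in which the tool goes at most 50 mm and 8.59 degrees, less where a joint would pass 70% of its speed; a pose out of reach is approached as far as the arm can. A call is refused whole if a number of a shift passes 50 or a number of a turn 0.15, either way. A call with a gripper value outside its range is refused whole. The fingers move at their own pace and stop on an object; "force" is the grip in N (left out, the last holds). Time passes only in rows, so rows that do not move let the fingers close. It gives the time, the measured TCP pose, the force, the opening and the grip force at its end, in the units of the state.
- env.get_state(): the state, without advancing time (a new reading comes with each control period).
- viewer.grab_frame(name): name is "scene" or "top" or "wrist"; returns a dict with "frame" (400x640x3 uint8, red, green, blue), "vertical_fov" (degrees; the focal length in pixels is half the picture's height over the tangent of half this angle, whatever the lens; pixels are square), "cx", "cy" (the principal point, pixels), "world_from_camera" (4x4, takes a point from camera to world coordinates). Camera axes: x right, y up, looking along -z (the intrinsics and any distortion apply to the point x, -y, -z); pixel columns grow to the right and rows downward; lengths in m; the calibration is good to about 2 mm. A picture is of the moment at which its call begins. There is no depth.
- ticket.finish_job(): hands the job in; it is judged then, once.
The state is a dict: "time_s": time; "joint_pos": joint angles; "joint_vel": joint speeds; "tau": joint torques, N m; "ee_pos": TCP position; "tcp_rot": TCP orientation; "force": force on the tool from outside, world axes, zero at the start; "torque": the same for the moment, N m; "width": finger opening in m; "grip_force": force on a finger pad.
Only numpy, scipy, OpenCV 4.12 (cv2) and the standard library are available. Lean on these libraries where they do the work, as an engineer would, in place of code of your own. Each camera call takes 0.05 s, during which the arm holds its last target. There are 200 camera calls.

## Working session

There is one attempt and no reset: what is moved stays moved. The work goes in short steps, Python scripts to look and compute and a tool call to move; the robot and the scene stay as the last step left them, time stands still between calls to the robot, and variables do not carry over. Pictures are saved under pics/ and viewed, at most 10 in all, crops included, and the job is handed in when it is done.

Besides the shell and the picture viewer there is one more tool, called after "Request:" as name(argument=value, ...), one argument or row to a line, values as JSON. jog_arm: Moves the arm, as the interface text tells. Its arguments: {"type":"object","properties":{"commands":{"type":"array"},"force":{"type":"number"}},"required":["commands"]}

```bash
mkdir -p pics; cat > h.py <<'E'
import numpy as np,cv2
from rig import env,viewer,ticket
def grab(n,f):
    d=viewer.grab_frame(n); cv2.imwrite('pics/'+f+'.png',d['frame'][:,:,::-1]); np.savez('pics/'+f+'.npz',**{k:np.array(v) for k,v in d.items()}); return d
def ray(d,u,v):
    f=200/np.tan(np.radians(float(d['vertical_fov']))/2); T=np.array(d['world_from_camera'])
    r=T[:3,:3]@np.array([(u-float(d['cx']))/f,-(v-float(d['cy']))/f,-1.]); return T[:3,3],r/np.linalg.norm(r)
def plane(d,u,v,z):
    o,r=ray(d,u,v); return o+r*(z-o[2])/r[2]
def proj(d,p):
    f=200/np.tan(np.radians(float(d['vertical_fov']))/2); T=np.array(d['world_from_camera']); q=T[:3,:3].T@(np.array(p)-T[:3,3])
    return float(d['cx'])+f*q[0]/-q[2], float(d['cy'])-f*q[1]/-q[2]
def tri(l):
    A=0;b=0
    for o,r in l:
        P=np.eye(3)-np.outer(r,r);A=A+P;b=b+P@o
    x=np.linalg.solve(A,b); return x,[np.linalg.norm((np.eye(3)-np.outer(r,r))@(x-o))*1000 for o,r in l]
def load(f): return dict(np.load('pics/'+f+'.npz'))
E
python3 - <<'E'
from h import *
for n in('scene','top','wrist'):
    d=grab(n,n+'0'); print(n,{k:v for k,v in d.items() if k!='frame'})
s=env.get_state(); print(s)
a=[cv2.imread(f'pics/{n}0.png') for n in('scene','top')]
E
```

```text
scene {'vertical_fov': 49.4463044867342, 'cx': 324.3907453722057, 'cy': 201.87489235739602, 'world_from_camera': array([[ 0.54532288, -0.55684632,  0.62653423,  1.2157523 ],
       [ 0.83811557,  0.37435531, -0.39676239, -0.34998102],
       [-0.01361074,  0.7414717 ,  0.67084608,  0.68569943],
       [ 0.        ,  0.        ,  0.        ,  1.        ]])}
top {'vertical_fov': 48.4235835796609, 'cx': 319.7405029882983, 'cy': 197.09931838549622, 'world_from_camera': array([[ 0.00925244,  0.99649647, -0.08312145,  0.55380119],
       [-0.99987654,  0.00816391, -0.01342611,  0.0095387 ],
       [-0.01270047,  0.08323541,  0.99644898,  0.89499334],
       [ 0.        ,  0.        ,  0.        ,  1.        ]])}
wrist {'vertical_fov': 63.33699687794829, 'cx': 310.9544492270708, 'cy': 202.7986769179938, 'world_from_camera': array([[ 2.56329021e-01, -9.36424245e-01, -2.39593543e-01,
         9.05320280e-02],
       [ 9.66589583e-01,  2.48302481e-01,  6.36431914e-02,
         6.21559943e-01],
       [-1.05356316e-04, -2.47902220e-01,  9.68785053e-01,
         3.84887796e-01],
       [ 0.00000000e+00,  0.00000000e+00,  0.00000000e+00,
         1.00000000e+00]])}
{'time_s': 0.15, 'joint_pos': array([-1.35352779,  0.41784884, -0.01031033,  1.61401864,  0.0046791 ,
        1.11070254, -0.0529862 ]), 'joint_vel': array([ 0.00035067, -0.00182724,  0.00041832, -0.00168098, -0.00026516,
       -0.00037193, -0.00105871]), 'tau': array([ 5.91924872e-04, -8.51539207e+01,  6.39189575e-01, -4.26127124e+01,
       -4.87776648e-02,  1.73047429e-02,  8.54851737e-05]), 'ee_pos': array([0.15985612, 0.60391432, 0.20496872]), 'tcp_rot': array([-3.14064104e+00,  5.72010891e-05,  2.88284294e+00]), 'force': array([-0.34440443, -0.2422059 , -0.56787237]), 'torque': array([-0.02998779, -0.01925379,  0.00771112]), 'grip_force': 0.0, 'width': 0.09431864048172733}
```

View pics/scene0.png

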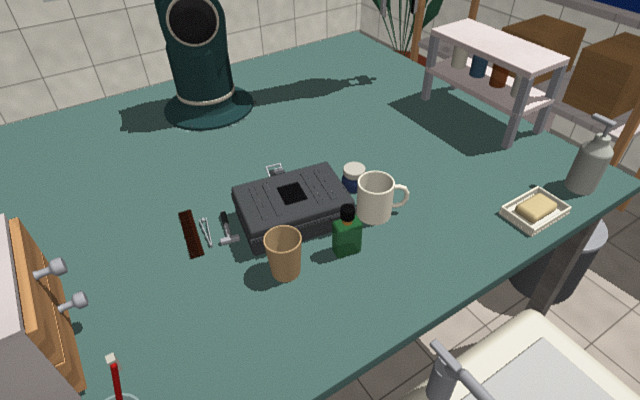

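View pics/top0.png

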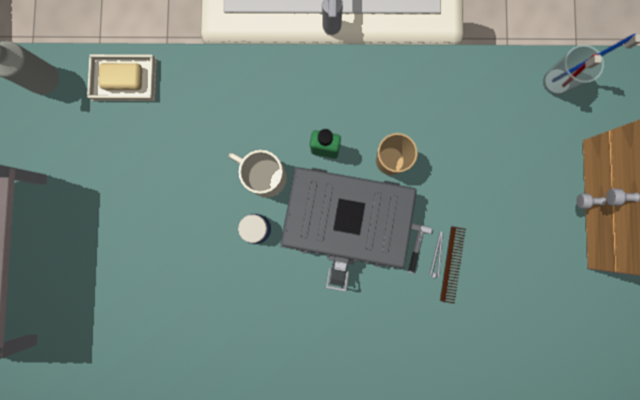

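The top view shows the case at about (350,217), with its front and the latch facing the robot; the chrome loop is at (338,275). Mug, cup and cologne are on the far side, and jar, razor and tweezers are to the sides.

```bash
python3 - <<'E'
from h import *
d=load('top0'); im=d['frame'].astype(int); 
hsv=cv2.cvtColor(d['frame'],cv2.COLOR_RGB2HSV)
m=((hsv[...,1]<60)&(hsv[...,2]<120)).astype(np.uint8); m[:150]=0;m[290:]=0;m[:,:270]=0;m[:,430:]=0
m=cv2.morphologyEx(m,cv2.MORPH_CLOSE,np.ones((9,9)));m=cv2.morphologyEx(m,cv2.MORPH_OPEN,np.ones((31,31)))
c=max(cv2.findContours(m,0,1)[0],key=cv2.contourArea); r=cv2.minAreaRect(c); b=cv2.boxPoints(r); print(r,b)
P=np.array([plane(d,u,v,.081) for u,v in b]);print(P)
for i in range(4):
    e=P[(i+1)%4]-P[i];print(np.linalg.norm(e),np.degrees(np.arctan2(e[1],e[0])))
print('centre',P.mean(0))
# rough loop
print(plane(d,338,288,.08))
im=cv2.resize(d['frame'][225:305,290:430],None,fx=5,fy=5,interpolation=cv2.INTER_CUBIC);cv2.imwrite('pics/topc.png',im[:,:,::-1])
E
```

```text
((352.1861267089844, 217.12635803222656), (140.5208740234375, 96.66502380371094), 1.2730300426483154) [[280.86923 263.886  ]
 [283.0168  167.24481]
 [423.50302 170.36673]
 [421.35544 267.0079 ]]
[[ 0.49942987  0.08996965  0.081     ]
 [ 0.67653588  0.08892274  0.081     ]
 [ 0.67263541 -0.17001162  0.081     ]
 [ 0.49640278 -0.16435971  0.081     ]]
0.17710910975791055 -0.3386830877739964
0.2589637330034687 -90.86301391611303
0.17632323646428155 178.16311123810436
0.2543473690410858 89.31808376229232
centre [ 0.58625098 -0.03886974  0.081     ]
[ 0.45722429 -0.0140038   0.08      ]
```

View pics/topc.png

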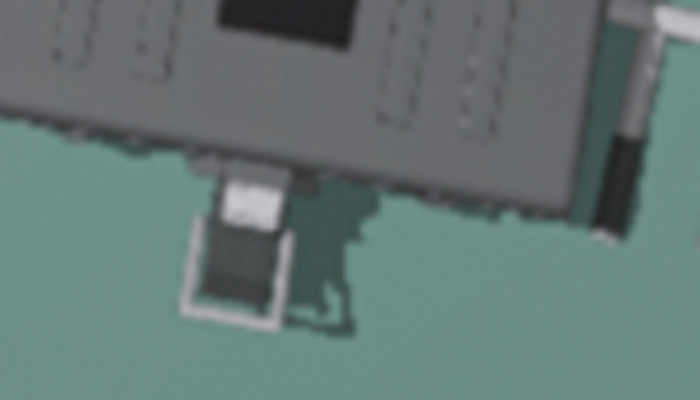

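Request:
jog_arm(
  commands=[
    [-22,-26,0,0,0,0,100],
    [-22,-26,0,0,0,0,100],
    [-22,-26,0,0,0,0,100],
    [-22,-26,0,0,0,0,100],
    [-22,-26,0,0,0,0,100],
    [-22,-26,0,0,0,0,100],
    [-22,-26,0,0,0,0,100],
    [-22,-26,0,0,0,0,100],
    [-22,-26,0,0,0,0,100],
    [-22,-26,0,0,0,0,100],
    [-22,-26,0,0,0,0,100],
    [-22,-26,0,0,0,0,100],
    [-22,-26,0,0,0,0,100],
    [-22,-26,0,0,0,0,100],
    [-22,-26,0,0,0,0,100],
    [-22,-26,0,0,0,0,100],
    [-22,-26,0,0,0,0,100],
    [-22,-26,0,0,0,0,100],
    [-22,-26,0,0,0,0,100],
    [-22,-26,0,0,0,0,100],
  ],
)

```text
time_s: 2.15
ee_pos: [0.4526, -0.0124, 0.2056]
tcp_rot: [3.141, 0.0, 2.883]
force: [0.4, 0.5, -0.1]
width: 0.094
grip_force: 0.0
```

```bash
python3 - <<'E'
from h import *
d=grab('wrist','w1'); s=env.get_state(); print(s['ee_pos'],s['tcp_rot'],s['time_s'])
print(d['world_from_camera'].round(4))
E
```

```text
[ 0.45415415 -0.01690989  0.20580187] [-3.14069349e+00  1.66736655e-03  2.87900400e+00] 2.2
[[ 0.2562 -0.9364 -0.24    0.3831]
 [ 0.9666  0.2484  0.0625  0.005 ]
 [ 0.0011 -0.248   0.9688  0.3855]
 [ 0.      0.      0.      1.    ]]
```

View pics/w1.png

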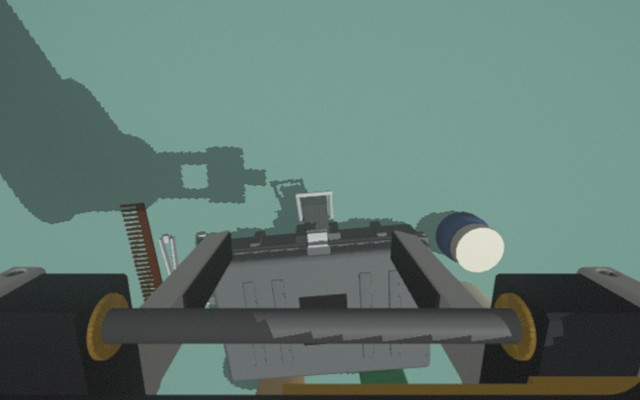

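The wrist view shows the loop's bar at about (297..333,194), the lever plate below it, the bright keeper at (317,241), and the lid's front edge at row ~235. I'll locate the parts in it and in the top view.

```bash
python3 - <<'E'
from h import *
w=grab('wrist','w2'); t=grab('top','t2'); s=env.get_state(); print(s['ee_pos'],s['tcp_rot'])
for d,box in((w,(285,180,345,262)),(t,(320,250,360,300))):
    x0,y0,x1,y1=box; g=cv2.cvtColor(d['frame'],cv2.COLOR_RGB2GRAY)
    sat=cv2.cvtColor(d['frame'],cv2.COLOR_RGB2HSV)[...,1]
    m=((g>165)&(sat<50))[y0:y1,x0:x1]
    for r in range(y0,y1):
        xs=np.where(m[r-y0])[0]
        if len(xs): print(r,xs.min()+x0,xs.max()+x0,len(xs))
    print()
a=cv2.resize(w['frame'][180:262,270:370],None,fx=5,fy=5,interpolation=cv2.INTER_CUBIC);b=cv2.resize(t['frame'][250:300,310:370],None,fx=5,fy=5,interpolation=cv2.INTER_CUBIC)
c=np.zeros((410,800,3),np.uint8);c[:410,:500]=a;c[:250,500:]=b;cv2.imwrite('pics/c2.png',c[:,:,::-1])
E
```

```text
[ 0.45246309 -0.01271946  0.2053231 ] [-3.14080587e+00 -4.89989012e-05  2.87968399e+00]
189 328 335 8
190 317 336 20
191 306 335 30
192 300 335 26
193 300 335 14
194 301 335 4
195 301 335 4
196 301 335 3
197 301 335 4
198 302 335 2
199 302 335 2
200 302 335 3
201 302 335 3
202 302 335 3
203 302 335 3
204 302 335 3
205 303 335 2
206 303 335 2
207 303 336 4
208 303 336 4
209 303 336 4
210 303 336 4
211 303 336 4
212 304 336 3
213 304 336 3
214 304 336 4
215 304 305 2
216 304 305 2
217 304 304 1
230 324 330 7
231 313 330 18
232 312 330 19
233 312 330 19
234 313 330 18
235 312 330 19
236 312 330 19
237 312 330 14
238 313 317 5
242 322 331 10
243 313 325 13
244 313 314 2

262 336 340 4
263 335 344 10
264 335 345 11
265 335 345 11
266 335 345 11
267 335 344 10
268 335 344 10
269 339 344 6
270 329 343 2
271 329 329 1
272 329 329 1
273 328 347 3
274 347 347 1
275 328 328 1
277 328 328 1
278 328 328 1
279 327 328 2
280 346 346 1
281 327 346 3
282 327 346 2
283 327 327 1
284 327 327 1
```

View pics/c2.png

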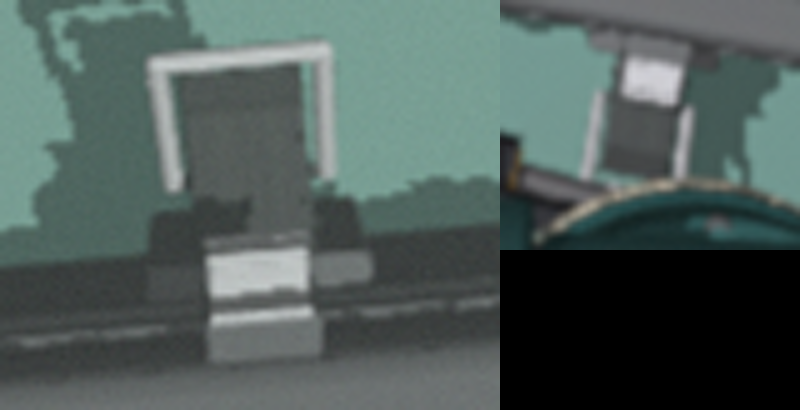

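```bash
python3 - <<'E'
from h import *
t=load('top0');w=load('w2')
hsv=cv2.cvtColor(t['frame'],cv2.COLOR_RGB2HSV)
print(hsv[236:262,310,2],hsv[236:262,310,1])
pts=[]
for u in list(range(296,326))+list(range(362,396)):
    v=240
    while hsv[v+1,u,2]>75 and hsv[v+1,u,1]<50 and v<275: v+=1
    pts.append(plane(t,u,v+.5,.083)[:2])
pts=np.array(pts); p=np.polyfit(pts[:,1],pts[:,0],1)
r=pts[:,0]-np.polyval(p,pts[:,1]); k=abs(r)<.003; p=np.polyfit(pts[k,1],pts[k,0],1)
print('front edge slope rad',p[0],k.sum(),len(k),np.std(r[k]))
corn=[plane(t,*c,.081)[:2] for c in((298,169),(415,186),(405,267),(283,246))];print(np.array(corn).round(3))
yaw=-np.arctan(p[0]); cx=np.array([np.cos(yaw),np.sin(yaw)]);cy=np.array([-cx[1],cx[0]])
bm,e=tri([ray(t,336.2,288.7),ray(w,318,190.8)]);print('bar mid',bm,e)
a,e1=tri([ray(t,326.8,287),ray(w,301.5,192.5)]);b,e2=tri([ray(t,345.7,290),ray(w,334.7,190)]);print('ends',a,b,e1,e2,np.linalg.norm(a-b),'yaw of bar',np.arctan2(-(b-a)[0],(b-a)[1]))
km,e=tri([ray(t,340,266),ray(w,321.4,234.5)]);print('keeper white centre',km,e)
f0=np.array([np.polyval(p,0),0])
for n,q in(('bar',bm),('keeper',km)):
    print(n,'out',-(q[:2]-f0)@cx,'lat',(q[:2])@cy)
print('yaw',yaw,'f0',f0)
E
```

```text
[113 112 112 111 111 111 112 112 112 112 113 113 108  94  79  67  74  97
 127 144 145 145 144 145 144 145] [11  9 11  9 11  9  9  9 11  9  9  9 12  8 13 15 38 60 64 66 63 63 62 63
 64 62]
front edge slope rad 0.17318334844526237 59 64 0.0016922884021729281
[[ 0.673  0.061]
 [ 0.644 -0.154]
 [ 0.496 -0.135]
 [ 0.532  0.087]]
bar mid [ 0.45413072 -0.01069621  0.06479451] [np.float64(0.4427285262111595), np.float64(0.44272852621115977)]
ends [ 0.45379018 -0.00993627  0.07302889] [ 0.45316047 -0.01066898  0.09801782] [np.float64(16.679333249295972), np.float64(16.679333249295954)] [np.float64(16.669450478549976), np.float64(16.669450478549994)] 0.025007595477181722 yaw of bar 2.431655077903234
keeper white centre [ 0.4963485  -0.01779486  0.07601834] [np.float64(0.2628260657962966), np.float64(0.2628260657962987)]
bar out 0.06047063631732476 lat 0.06695501276649317
keeper out 0.017660735864994392 lat 0.06716466145772053
yaw -0.17148245459363332 f0 [0.5173539 0.       ]
```

Request:
jog_arm(
  commands=[
    [0,0,0,0,0,-0.09,75],
    [-1,2.3,10,0,0,0,75],
    [0,0,30,0,0,0,75],
    [0,0,30,0,0,0,75],
    [0,0,30,0,0,0,75],
    [0,0,30,0,0,0,75],
    [0,0,15,0,0,0,75],
    [0,0,5,0,0,0,75],
    [0,0,0,0,0,0,75],
    [0,0,0,0,0,0,75],
  ],
)

```text
time_s: 3.3
ee_pos: [0.4539, -0.0087, 0.056]
tcp_rot: [3.141, 0.001, 2.972]
force: [-0.1, -0.1, 0.0]
width: 0.0707
grip_force: 0.0
```

```bash
python3 - <<'E'
from h import *
w=grab('wrist','w3'); s=env.get_state(); print(s['ee_pos'],s['tcp_rot'],s['force'],s['width'])
q=s['ee_pos'];cx=np.array([.9853,-.1707]);cy=np.array([.1707,.9853]);print('out',-(q[:2]-[.51735,0])@cx,'lat',q[:2]@cy)
print('tcp pix',proj(w,q), 'bar est',proj(w,[.4541,-.0107,.065]))
E
```

```text
[ 0.45407217 -0.00878238  0.05623022] [3.14112281e+00 1.20071670e-03 2.97246617e+00] [ 0.28735621 -0.99849841  0.17114326] 0.07055469245848357
out 0.06084848835276969 lat 0.06885683816283861
tcp pix (np.float64(312.1655936546822), np.float64(244.96306053584)) bar est (np.float64(308.9113315366052), np.float64(251.34765824162866))
```

View pics/w3.png

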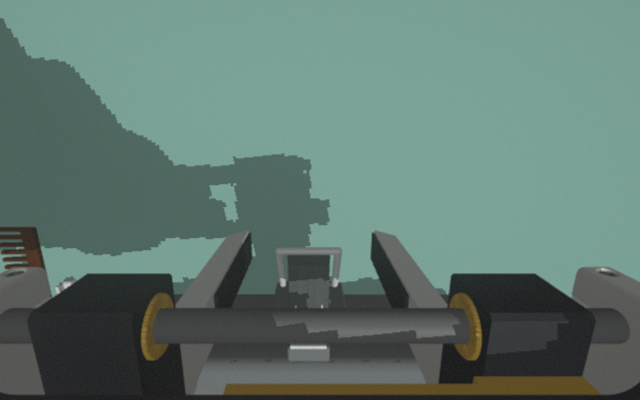

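Bar now at cols 277–341, row ~251, matching the estimate; the fingers straddle it, 2 mm off laterally. I'll centre and pinch.

Request:
jog_arm(
  commands=[
    [0,-1.9,0,0,0,0,75],
    [0,0,0,0,0,0,35],
    [0,0,0,0,0,0,35],
    [0,0,0,0,0,0,35],
    [0,0,0,0,0,0,35],
    [0,0,0,0,0,0,35],
    [0,0,0,0,0,0,35],
  ],
  force=12,
)

```text
time_s: 4.05
ee_pos: [0.4532, -0.0106, 0.0555]
tcp_rot: [3.141, -0.0, 2.973]
force: [0.4, 2.8, 0.7]
width: 0.0376
grip_force: 12.0
```

Request:
jog_arm(
  commands=[
    [-2,0,-3.5,0,0,0,35],
    [-3,0,-3.5,0,0,0,35],
    [-3,0,-3,0,0,0,35],
    [-3,0,-3,0,0,0,35],
    [-3.5,0,-2.5,0,0,0,35],
    [-3.5,0,-2,0,0,0,35],
    [-4,0,-1.5,0,0,0,35],
    [-4,0,-1.2,0,0,0,35],
    [-4,0,-1,0,0,0,35],
    [-4,0,-0.5,0,0,0,35],
    [-4.5,0,0,0,0,0,35],
    [-4,0,0,0,0,0,35],
    [0,0,0,0,0,0,35],
    [0,0,0,0,0,0,35],
  ],
)

```text
time_s: 5.45
ee_pos: [0.4954, -0.0179, 0.0773]
tcp_rot: [3.142, -0.0, 2.973]
force: [0.8, 5.4, -0.8]
width: 0.0369
grip_force: 12.0
```

```bash
python3 - <<'E'
from h import *
w=grab('wrist','w4'); s=env.get_state(); print(s['ee_pos'],s['tcp_rot'],s['force'],s['width'],s['grip_force'])
q=s['ee_pos'];cx=np.array([.9853,-.1707]);cy=np.array([.1707,.9853]);f0=np.array([.51735,0]);print('out',-(q[:2]-f0)@cx,'lat',q[:2]@cy)
P=lambda o,l,z:np.r_[f0-o*cx+ (l-f0@cy)*cy,z]
print('pred bar',proj(w,P(.018,.067,.0865)),'keeper seat',proj(w,P(.018,.067,.075)),'lip top',proj(w,P(.0217,.067,.0795)))
a=cv2.resize(w['frame'][220:380,230:390],None,fx=3.7,fy=3.7,interpolation=cv2.INTER_CUBIC);cv2.imwrite('pics/c4.png',a[:,:,::-1])
E
```

```text
[ 0.49538472 -0.01793636  0.07727647] [ 3.14153088e+00 -3.35939758e-05  2.97281895e+00] [-0.11902021  4.46965078 -1.63130889] 0.0368962654703963 11.999591253697872
out 0.01858065224542228 lat 0.06688947925656001
pred bar (np.float64(312.42325981302713), np.float64(251.6081696625166)) keeper seat (np.float64(312.31849844583604), np.float64(244.0595284009851)) lip top (np.float64(312.379895616624), np.float64(240.9784773574486))
```

View pics/c4.png

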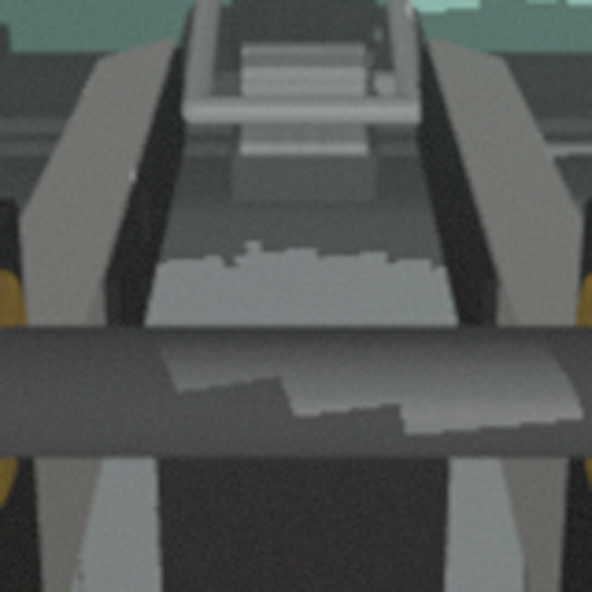

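Crop shows the bar at row ~250, just above the keeper slot and laterally aligned with it. I'll shift inward ~3.5 mm so it clears the lip, then lower.

Request:
jog_arm(
  commands=[
    [-2,0.5,0,0,0,0,35],
    [-1.5,0,0,0,0,0,35],
    [0,0,0,0,0,0,35],
    [0,0,2,0,0,0,35],
    [0,0,2,0,0,0,35],
    [0,0,2,0,0,0,35],
    [0,0,2,0,0,0,35],
    [0,0,1.5,0,0,0,35],
    [0,0,1,0,0,0,35],
    [0,0,0,0,0,0,35],
    [0,0,0,0,0,0,35],
  ],
  force=20,
)

```text
time_s: 6.6
ee_pos: [0.4992, -0.0183, 0.0671]
tcp_rot: [3.141, 0.001, 2.973]
force: [-0.3, 1.9, 11.7]
width: 0.0367
grip_force: 20.0
```

```bash
python3 - <<'E'
from h import *
w=grab('wrist','w5'); s=env.get_state(); print(s['ee_pos'],s['force'],s['width'],s['grip_force'])
q=s['ee_pos'];cx=np.array([.9853,-.1707]);cy=np.array([.1707,.9853]);f0=np.array([.51735,0]);print('out',-(q[:2]-f0)@cx,'lat',q[:2]@cy)
P=lambda o,l,z:np.r_[f0-o*cx+ (l-f0@cy)*cy,z]
print('pred bar',proj(w,P(.0155,.067,.076)),'keeper seat',proj(w,P(.018,.067,.075)),'lip top',proj(w,P(.0217,.067,.0795)))
a=cv2.resize(w['frame'][200:300,250:380],None,fx=5,fy=5,interpolation=cv2.INTER_CUBIC);cv2.imwrite('pics/c5.png',a[:,:,::-1])
E
```

```text
[ 0.49923247 -0.01831886  0.06705777] [ 0.2392193   0.40680979 11.46705934] 0.037012624996256516 20.009494945406914
out 0.014724176355488564 lat 0.06716940917839265
pred bar (np.float64(311.9101261987429), np.float64(249.1832454058325)) keeper seat (np.float64(311.91583215714337), np.float64(244.3813120335281)) lip top (np.float64(311.96835233020965), np.float64(241.1350873288035))
```

View pics/c5.png

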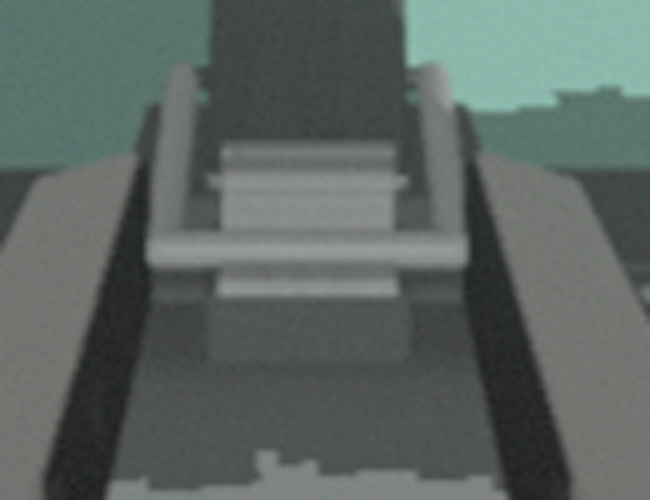

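The bar sits behind the lip (crop row 250, lip at ~180). I'll pull it outward to check that the lip stops it.

Request:
jog_arm(
  commands=[
    [0,0,0.5,0,0,0,35],
    [1.5,0,0,0,0,0,35],
    [1.5,0,0,0,0,0,35],
    [1,0,0,0,0,0,35],
    [1,0,0,0,0,0,35],
    [0,0,0,0,0,0,35],
  ],
)

```text
time_s: 7.25
ee_pos: [0.4959, -0.0177, 0.0673]
tcp_rot: [3.141, 0.004, 2.973]
force: [3.8, -0.1, 14.9]
width: 0.0368
grip_force: 20.0
```

Request:
jog_arm(
  commands=[
    [0,0,0,0,0,0,65],
    [0,0,0,0,0,0,65],
    [0,0,0,0,0,0,65],
    [0,0,0,0,0,0,65],
    [0,0,-20,0,0,0,65],
    [20,0,-40,0,0,0,65],
    [40,0,0,0,0,0,30],
    [10,0,0,0,0,0,0],
    [0,0,0,0,0,0,0],
    [0,0,0,0,0,0,0],
    [0,0,0,0,0,0,0],
  ],
)

```text
time_s: 8.35
ee_pos: [0.4255, -0.0058, 0.126]
tcp_rot: [-3.141, 0.0, 2.973]
force: [-0.7, 0.0, -0.3]
width: 0.0246
grip_force: 0.0
```

```bash
python3 - <<'E'
from h import *
w=grab('wrist','w6'); s=env.get_state(); print(s['ee_pos'],s['force'],s['width'],s['grip_force'])
q=s['ee_pos'];cx=np.array([.9853,-.1707]);cy=np.array([.1707,.9853]);f0=np.array([.51735,0]);print('out',-(q[:2]-f0)@cx,'lat',q[:2]@cy)
P=lambda o,l,z:np.r_[f0-o*cx+ (l-f0@cy)*cy,z]
u,v=proj(w,P(.018,.067,.075));print('seat',u,v,'lip top',proj(w,P(.0217,.067,.0795)))
for a in(1.2,1.4,1.6,1.8,2.):print(a,'tip',proj(w,P(.016+.037*np.sin(a),.067,.044-.037*np.cos(a))))
u0,v0=int(u)-60,min(int(v)-50,300);print(u0,v0)
a=cv2.resize(w['frame'][v0:v0+100,u0:u0+120],None,fx=5,fy=5,interpolation=cv2.INTER_CUBIC);cv2.imwrite('pics/c6.png',a[:,:,::-1])
E
```

```text
[ 0.42542178 -0.00581752  0.12597737] [-0.12775605 -0.42514772  0.63420556] 0.020248798284944903 0.0
out 0.08958382516811612 lat 0.06688749088505745
seat 311.6953035429869 304.4990455806859 lip top (np.float64(311.7227190779161), np.float64(303.46162092611115))
1.2 tip (np.float64(311.66397347588094), np.float64(245.60637629277153))
1.4 tip (np.float64(311.6899139971606), np.float64(246.5404594253316))
1.6 tip (np.float64(311.7134846831208), np.float64(249.21002669457607))
1.8 tip (np.float64(311.7334546758749), np.float64(253.63374803840966))
2.0 tip (np.float64(311.7486024951098), np.float64(259.73545831458216))
251 254
```

View pics/c6.png

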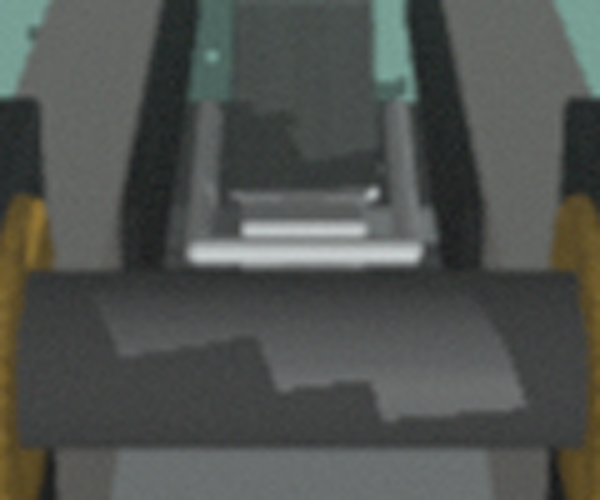

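The bar is at row ~304, right behind the lip and where the seat was predicted, so it is hooked. I'll press the lever next, with the fingers shut and following its arc.

Request:
jog_arm(
  commands=[
    [-16,0,20,0,0,0,0],
    [-17,0,30,0,0,0,0],
    [0,0,16,0,0,0,0],
    [0,0,6,0,0,0,0],
    [0,0,7,0,0,0,0],
    [-0.3,0,5,0,0,0,0],
    [-0.4,0,4.7,0,0,0,0],
    [-1.5,0,4.6,0,0,0,0],
    [-2,0,4.5,0,0,0,0],
    [-3,0,4,0,0,0,0],
    [-3,0,3.6,0,0,0,0],
    [0,0,0,0,0,0,0],
  ],
)

```text
time_s: 9.6
ee_pos: [0.4677, -0.0129, 0.0204]
tcp_rot: [-3.141, 0.0, 2.973]
force: [-0.2, 0.2, 0.4]
width: 0.0003
grip_force: 0.1
```

Request:
jog_arm(
  commands=[
    [-4,0,2.9,0,0,0,0],
    [-4,0,2.6,0,0,0,0],
    [-3,0,1.2,0,0,0,0],
    [-3,0,1,0,0,0,0],
    [-2,0,0.5,0,0,0,0],
    [-1.5,0,0,0,0,0,0],
    [-1.5,0,0,0,0,0,0],
    [0,0,0,0,0,0,0],
    [0,0,0,0,0,0,0],
  ],
)

```text
time_s: 10.5
ee_pos: [0.4794, -0.0149, 0.0113]
tcp_rot: [3.141, -0.013, 2.973]
force: [-42.4, 8.6, 30.1]
width: 0.0007
grip_force: 21.9
```

Request:
jog_arm(
  commands=[
    [6,0,0,0,0,0,0],
    [5,0,0,0,0,0,0],
    [20,0,-5,0,0,0,0],
    [30,0,-30,0,0,0,0],
    [10,0,-50,0,0,0,0],
    [0,0,-30,0,0,0,0],
    [0,0,0,0,0,0,0],
    [0,0,0,0,0,0,0],
  ],
)

```text
time_s: 11.3
ee_pos: [0.4168, -0.0037, 0.127]
tcp_rot: [3.14, 0.002, 2.973]
force: [1.0, -0.1, -0.4]
width: 0.0007
grip_force: 0.0
```

```bash
python3 - <<'E'
from h import *
w=grab('wrist','w7'); t=grab('top','t7'); s=env.get_state(); print(s['ee_pos'],s['force'],s['width'],s['grip_force'])
q=s['ee_pos'];cx=np.array([.9853,-.1707]);cy=np.array([.1707,.9853]);f0=np.array([.51735,0]);print('out',-(q[:2]-f0)@cx,'lat',q[:2]@cy)
P=lambda o,l,z:np.r_[f0-o*cx+ (l-f0@cy)*cy,z]
for z,o in((.07,.018),(.075,.018)):print('seat',z,proj(w,P(o,.067,z)))
for a in(0,.2,.4,.8,1.2,1.6):print(a,'tip',proj(w,P(.016+.037*np.sin(a)+.005*np.cos(a),.067,.044-.037*np.cos(a)+.005*np.sin(a))))
u,v=map(int,proj(w,P(.018,.067,.07)));u0,v0=u-60,v-70;print(u0,v0)
a=cv2.resize(w['frame'][v0:v0+100,u0:u0+120],None,fx=5,fy=5,interpolation=cv2.INTER_CUBIC);cv2.imwrite('pics/c7.png',a[:,:,::-1])
E
```

```text
[ 0.41598774 -0.00411182  0.12586458] [-0.43590303 -0.58785446  0.44069298] 0.0005569564336702793 0.0
out 0.09917034259508861 lat 0.06695773193595111
seat 0.07 (np.float64(310.76679024268645), np.float64(309.9484397247717))
seat 0.075 (np.float64(310.7769938211433), np.float64(313.46597740508577))
0 tip (np.float64(310.6718196591859), np.float64(271.80334224928686))
0.2 tip (np.float64(310.6933304701933), np.float64(265.9553327768889))
0.4 tip (np.float64(310.716123073252), np.float64(261.0384031910792))
0.8 tip (np.float64(310.7629647323311), np.float64(254.7478039024692))
1.2 tip (np.float64(310.8062600421096), np.float64(254.32772130160737))
1.6 tip (np.float64(310.8386034146001), np.float64(260.720205074516))
250 239
```

View pics/c7.png

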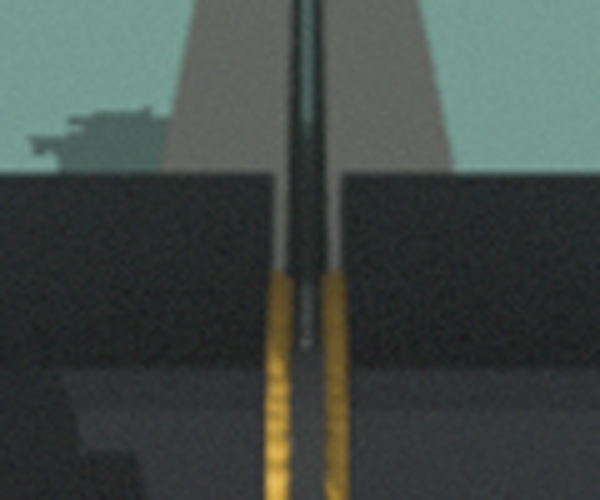

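The shut fingers hide the latch in this picture, and it was my last one. I'll back away with the gripper open and check by numbers.

Request:
jog_arm(
  commands=[
    [10,0,-40,0,0,0,100],
    [10,0,-40,0,0,0,100],
    [0,0,0,0,0,0,100],
    [0,0,0,0,0,0,100],
    [0,0,0,0,0,0,100],
    [0,0,0,0,0,0,100],
  ],
)

```text
time_s: 12.0
ee_pos: [0.3961, -0.001, 0.2054]
tcp_rot: [-3.14, -0.002, 2.972]
force: [-0.7, -0.8, 0.2]
width: 0.0453
grip_force: 0.0
```

```bash
cat >> h.py <<'E'
cx=np.array([.9853,-.1707]);cy=np.array([.1707,.9853]);f0=np.array([.51735,0])
P=lambda o,l,z:np.r_[f0-o*cx+ (l-f0@cy)*cy,z]
def prof(d,ls,us,vs=None):
    # brightness / saturation down the latch's centre line and along a wire
    hsv=cv2.cvtColor(d['frame'],cv2.COLOR_RGB2HSV)
    for l in ls:
        print('lat',l)
        for o in us:
            u,v=proj(d,P(o,l,.05)); u,v=int(round(u)),int(round(v))
            if 0<=u<640 and 0<=v<400: print(f'{o*1000:.0f}:({u},{v})V{hsv[v,u,2]}S{hsv[v,u,1]}',end=' ')
        print()
E
python3 - <<'E'
from h import *
s=env.get_state();print(s['ee_pos'],s['width'])
w=grab('wrist','w8'); 
for a in(0,.2,.4,.8,1.2,1.4,1.6):print(a,'tip',np.round(proj(w,P(.016+.037*np.sin(a)+.005*np.cos(a),.067,.044-.037*np.cos(a)+.005*np.sin(a))),1))
for o,z in((.018,.07),(.018,.075),(0,.078),(0,.083),(.0217,.0745),(.0217,.0795)):print(o,z,np.round(proj(w,P(o,.067,z)),1))
hsv=cv2.cvtColor(w['frame'],cv2.COLOR_RGB2HSV)
u=int(proj(w,P(.03,.067,.04))[0])
for du in(0,4,19,17,40):
  for sg in (1,):
    print('col',u+du); print(' '.join(f'{r}:{hsv[r,u+du,2]}/{hsv[r,u+du,1]}' for r in range(175,300,2)))
r=[]
E
```

```text
[ 0.3960982  -0.00095863  0.20542055] 0.04525684372358505
0 tip [311.7 259.3]
0.2 tip [311.7 254.5]
0.4 tip [311.8 250.4]
0.8 tip [311.8 245.1]
1.2 tip [311.8 244.3]
1.4 tip [311.9 245.9]
1.6 tip [311.9 248.8]
0.018 0.07 [311.8 286.2]
0.018 0.075 [311.8 288.6]
0 0.078 [311.8 305.3]
0 0.083 [311.8 307.9]
0.0217 0.0745 [311.8 285.2]
0.0217 0.0795 [311.8 287.5]
col 311
175:160/61 177:159/61 179:160/61 181:160/62 183:160/62 185:158/58 187:160/62 189:159/64 191:158/60 193:159/64 195:159/64 197:159/61 199:159/61 201:160/64 203:160/64 205:159/61 207:160/62 209:159/64 211:162/63 213:159/59 215:159/63 217:159/64 219:158/60 221:158/61 223:159/61 225:159/63 227:160/62 229:156/65 231:157/63 233:159/59 235:160/61 237:155/58 239:158/58 241:160/62 243:159/63 245:156/62 247:159/63 249:157/62 251:157/60 253:102/63 255:81/41 257:71/29 259:64/28 261:59/26 263:54/38 265:53/14 267:56/32 269:54/24 271:60/30 273:53/34 275:63/24 277:75/14 279:95/5 281:94/8 283:126/10 285:174/7 287:188/9 289:177/10 291:98/10 293:91/8 295:171/10 297:125/8 299:114/16
col 315
175:160/62 177:159/61 179:161/63 181:160/62 183:160/
[... 1951 characters left out ...]
2/12 295:65/12 297:62/21 299:64/20
col 351
175:161/60 177:161/62 179:160/61 181:158/56 183:159/63 185:159/61 187:159/61 189:163/64 191:158/61 193:161/62 195:160/61 197:159/63 199:159/61 201:161/59 203:157/60 205:160/62 207:158/60 209:160/62 211:157/63 213:157/63 215:157/62 217:160/61 219:158/61 221:156/62 223:159/61 225:161/60 227:159/63 229:158/60 231:158/61 233:82/50 235:53/34 237:52/49 239:51/45 241:49/42 243:47/22 245:48/43 247:45/23 249:47/49 251:47/43 253:46/44 255:44/35 257:45/28 259:41/50 261:50/31 263:59/48 265:61/63 267:80/64 269:90/57 271:99/59 273:102/55 275:70/29 277:60/26 279:60/13 281:60/26 283:63/20 285:62/21 287:59/9 289:63/16 291:68/8 293:84/18 295:83/12 297:58/18 299:59/13
```

```bash
cat >> h.py <<'E'
def lidrow(d):
    g=cv2.cvtColor(d['frame'],cv2.COLOR_RGB2LAB).astype(float)[...,1]  # green-red: teal vs grey
    out=[]
    for k in np.linspace(.1,.9,25):
        p0=proj(d,P(0,.067+(k-.5)*.2,.0805)); u=int(round(p0[0])); v=int(round(p0[1]))
        c=g[v-12:v+10,u]; mid=(c[:4].mean()+c[-4:].mean())/2; i=np.where((c[:-1]-mid)*(c[1:]-mid)<=0)[0]
        out.append(v-12+i[0]+(mid-c[i[0]])/(c[i[0]+1]-c[i[0]]) if len(i) else np.nan)
    return np.array(out)
E
python3 - <<'E'
from h import *
s0=load('scene0'); s1=grab('scene','s1')
d=lidrow(s1)-lidrow(s0); print(d.round(1),np.nanmedian(d))
print('expected if shut', proj(s0,P(0,.067,.078))[1]-proj(s0,P(0,.067,.083))[1])
E
```

```text
[ 1.4  1.   1.2  1.   1.   0.8  0.9 12.3 12.2  7.8  5.5  5.6  5.   0.7
 -1.2  1.3  1.1  1.2  0.9  0.8  1.   1.5  1.3  0.8  1.3] 1.2008928571428612
expected if shut 1.7492011221662551
```

The lid dropped, but the lever may not be fully flat. The upright fingers may have run into the keeper or the lever's flare, so I'll press again with the tool tilted, higher on the lever.

Request:
jog_arm(
  commands=[
    [-12,0,36,0,0,0,0],
    [-12,0,36,0,0,0,0],
    [-12,0,36,0,0,0,0],
    [-13,0,37,0,0,0,0],
    [0,0,0,0,-0.1,0,0],
    [0,0,0,0,-0.1,0,0],
    [0,0,0,0,-0.1,0,0],
    [0,0,0,0,-0.1,0,0],
    [-2,0,17,0,0,0,0],
    [-2,0,17,0,0,0,0],
    [-2,0,16,0,0,0,0],
    [-3.7,0,1.6,0,0,0,0],
    [-3.7,0,1.6,0,0,0,0],
    [0,0,0,0,0,0,0],
    [0,0,0,0,0,0,0],
  ],
)

```text
time_s: 13.6
ee_pos: [0.466, -0.0067, 0.0177]
tcp_rot: [3.126, 0.305, 2.973]
force: [0.2, 0.8, -0.8]
width: 0.0006
grip_force: 0.0
```

```bash
python3 - <<'E'
from h import *
s=env.get_state();print(s['joint_pos'].round(3),s['joint_vel'].round(3),s['ee_pos'],s['tcp_rot'],s['force'])
q=s['ee_pos'];print('out',-(q[:2]-f0)@cx,'lat',q[:2]@cy)
E
```

```text
[-0.631  0.405  0.607  2.383 -0.957  0.199  2.231] [-0.003 -0.002 -0.001  0.005 -0.023 -0.003  0.019] [ 0.46597147 -0.00670119  0.01772763] [3.12607815 0.30518294 2.97323169] [ 0.16057146  0.79851595 -0.84482442]
out 0.04947937231326832 lat 0.07293864510648503
```

Request:
jog_arm(
  commands=[
    [3,0,-5,0,0.1,0,0],
    [0,-3,0,0,0,0,0],
    [0,-3,0,0,0,0,0],
    [0,0,0,0,0,0,0],
    [0,0,0,0,0,0,0],
  ],
)

```text
time_s: 14.1
ee_pos: [0.4607, -0.0117, 0.0203]
tcp_rot: [3.125, 0.212, 2.974]
force: [-0.6, -0.3, -0.9]
width: 0.0002
grip_force: 0.0
```

```bash
python3 - <<'E'
from h import *
s=env.get_state();print(s['joint_pos'].round(3),s['ee_pos'],s['tcp_rot'],s['force'])
q=s['ee_pos'];print('out',-(q[:2]-f0)@cx,'lat',q[:2]@cy)
E
```

```text
[-0.723  0.455  0.766  2.329 -0.859  0.376  2.153] [ 0.4606954  -0.01168666  0.02027462] [3.12471462 0.21245737 2.97419062] [-0.57861999 -0.33651902 -0.94603096]
out 0.053826859866894096 lat 0.0671258372686553
```

Request:
jog_arm(
  commands=[
    [-5,0,1,0,0,0,0],
    [-5,0,1,0,0,0,0],
    [-4,0,1,0,0,0,0],
    [-2,0,0.4,0,0,0,0],
    [-2,0,0.4,0,0,0,0],
    [-2,0,0.4,0,0,0,0],
    [0,0,0,0,0,0,0],
    [0,0,0,0,0,0,0],
  ],
)

```text
time_s: 14.9
ee_pos: [0.4812, -0.0149, 0.0206]
tcp_rot: [3.125, 0.212, 2.975]
force: [-0.4, 0.2, 0.5]
width: 0.0006
grip_force: 0.0
```

Request:
jog_arm(
  commands=[
    [-1,0,0.2,0,0,0,0],
    [-1,0,0.2,0,0,0,0],
    [-1,0,0.2,0,0,0,0],
    [-1,0,0.2,0,0,0,0],
    [0,0,0,0,0,0,0],
    [0,0,0,0,0,0,0],
  ],
)

```text
time_s: 15.5
ee_pos: [0.4833, -0.0152, 0.0199]
tcp_rot: [3.125, 0.208, 2.975]
force: [-13.3, 2.7, 8.4]
width: 0.0005
grip_force: 6.7
```

Request:
jog_arm(
  commands=[
    [-1.5,0,0.3,0,0,0,0],
    [0,0,0,0,0,0,0],
    [5,0,-1,0,0,0,0],
    [15,0,-3,0,0,0,0],
    [30,0,-10,0,0.05,0,20],
    [20,0,-40,0,0.05,0,50],
    [0,0,-50,0,0.05,0,100],
    [0,0,-45,0,0.06,0,100],
    [0,30,0,0,0,0,100],
    [0,45,0,0,0,0,100],
    [0,45,0,0,0,0,100],
    [0,45,0,0,0,0,100],
    [0,45,0,0,0,0,100],
    [0,45,0,0,0,0,100],
    [0,0,0,0,0,0,100],
    [0,0,0,0,0,0,100],
  ],
)

```text
time_s: 17.1
ee_pos: [0.4506, 0.2497, 0.1379]
tcp_rot: [3.122, 0.033, 2.984]
force: [0.0, -0.8, -0.2]
width: 0.0924
grip_force: 0.0
```

```bash
python3 - <<'E'
from h import *
s=env.get_state();print(s['ee_pos'],s['force'],s['time_s'])
s0=load('scene0'); s1=grab('scene','s2')
d=lidrow(s1)-lidrow(s0); print(d.round(1),np.nanmedian(d))
print('expected if shut', proj(s0,P(0,.067,.078))[1]-proj(s0,P(0,.067,.083))[1])
# lid lateral edges near the hinge: check of zero shift; whole-image small displacement
t0,t1=load('top0'),grab('top','t9')
df=cv2.absdiff(t0['frame'],t1['frame']).max(2); m=(df>45).astype(np.uint8)
n,_,st,c=cv2.connectedComponentsWithStats(m)
print([(tuple(st[i][:4]),st[i][4]) for i in range(1,n) if st[i][4]>6][:25])
hsv=cv2.cvtColor(t1['frame'],cv2.COLOR_RGB2HSV)
for a in(0,.2,1.45):print(a,np.round(proj(t1,P(.016+.037*np.sin(a)+.005*np.cos(a),.067,.044-.037*np.cos(a)+.005*np.sin(a))),1))
print('seat',proj(t1,P(.018,.067,.07)))
for u in(329,335,339,343,347):print(u,' '.join(f'{r}:{hsv[r,u,2]}/{hsv[r,u,1]}' for r in range(256,290)))
E
```

```text
[0.45057204 0.24973201 0.1379023 ] [ 0.02120063 -0.75681679 -0.20953571] 17.1
[ 1.6  1.6  0.6  1.2  0.7  0.4  0.9 11.5 12.8  7.4  5.1  5.1  4.7  0.3
 -1.5  1.6  0.3  1.2  0.9  1.2  1.4  1.8  1.5  1.3  1.5] 1.3535714285714278
expected if shut 1.7492011221662551
[((np.int32(330), np.int32(264), np.int32(5), np.int32(2)), np.int32(10)), ((np.int32(330), np.int32(266), np.int32(31), np.int32(26)), np.int32(432)), ((np.int32(0), np.int32(275), np.int32(381), np.int32(125)), np.int32(22006)), ((np.int32(327), np.int32(286), np.int32(18), np.int32(5)), np.int32(23)), ((np.int32(29), np.int32(298), np.int32(23), np.int32(8)), np.int32(40)), ((np.int32(0), np.int32(305), np.int32(6), np.int32(16)), np.int32(52))]
0 [338.8 265.2]
0.2 [338.2 268.9]
1.45 [336.4 283.6]
seat (np.float64(340.1059689677343), np.float64(265.98344010277515))
329 256:92/14 257:115/11 258:120/11 259:121/25 260:134/53 261:147/59 262:149/58 263:146/51 264:150/46 265:155/53 266:153/60 267:152/64 268:153/62 269:152/62 270:152/60 271:152/60 272:152/60 273:153/62 274:152/62 275:152/60 276:152/62 277:152/60 278:152/60 279:152/
[... 878 characters left out ...]
7/8 259:116/11 260:117/11 261:115/9 262:131/8 263:167/8 264:194/7 265:195/8 266:194/8 267:186/7 268:165/6 269:174/7 270:178/11 271:151/42 272:149/62 273:152/62 274:152/62 275:152/60 276:153/62 277:152/60 278:153/62 279:153/62 280:152/60 281:152/62 282:152/60 283:152/62 284:153/63 285:152/62 286:152/64 287:152/64 288:153/63 289:152/62
347 256:101/10 257:85/12 258:83/12 259:100/13 260:101/10 261:92/8 262:89/11 263:91/11 264:90/8 265:96/8 266:145/7 267:184/7 268:161/8 269:130/45 270:147/64 271:153/62 272:152/60 273:153/62 274:152/62 275:153/62 276:152/60 277:153/62 278:152/62 279:152/60 280:152/62 281:153/62 282:152/62 283:152/62 284:152/64 285:151/64 286:152/64 287:152/64 288:152/62 289:153/63
```

```bash
python3 -c "
from h import *
print(ticket.finish_job())"
```

```text
the job is handed in; nothing more can be done
None
```

I hooked the loop over the keeper and pressed the lever flat; in the last pictures the lever lay flat, the lid was down (its measured drop was slightly less than a full close) and nothing else had moved, so I handed the job in at about 17 s; no verdict came back.

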